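Keep the loaf warm on the toaster oven

ROBOT

A 6-joint arm with a two-finger parallel gripper is mounted at the origin on the work surface. World frame = base frame: x ahead of the robot, y to its left, z up, the work surface at z = 0. Lengths are in m, angles in degrees, forces in N, time in s.
With the tool pointing down it reaches from about 0.35 to 0.875 m from the base axis. Payload 4.2 kg.
Tool frame: the origin (TCP) lies at the very end of the fingers, on their centre line; the grasp point (between the pads) lies 19 mm behind it; z points along the fingers, y is the line along which they close (so a half turn about z gives the same grasp; the last joint's range is limited). The gripper opens to 87 mm and grips with 3 to 60 N. Pads are 19 mm wide; open, the fingers measure 117 mm over their backs; the gripper's body (75 mm by 190 mm) begins 51 mm behind the grasp point.
Start: joints at [-60.585, 22.042, 0.453, 0, -68.411, -14.817], TCP at [0.158, -0.605, 0.223] pointing down, gripper open.
Joint ranges: [-179.83, 179.83], [-69.29, 118.12], [-61.27, 80.66], [-181.25, 117.63], [-171.15, -9.14], [-177.46, 177.46]. Speed limits (degrees/s): [159.86, 159.86, 180, 180, 180, 180].

INTERFACE

Orientations are given as a 3x3 rotation matrix whose columns are the frame's x, y, z axes.
In Python, from station import monitor, cams, ticket gives the robot as it stands.
- The arm moves only by the tool drive_tool, never from a script. Its argument "moves" is a list of rows, each an object with "delta_pos": the shift along the tool's x, y, z in mm, a list of three; "turn": the turn about the tool's z in rad; "claw": the opening, from 0 (shut) to 1 (fully open). A call has 1 to 12 rows; each row shifts and turns the commanded pose from where the row before left it, along the tool's axes as they then stand; what a row does not reach is not made up. A row lasts 1/8 s, in which the tool goes at most 62.5 mm and 10.7 degrees, less where a joint would pass 70% of its speed; a pose out of reach is approached as far as the arm can. A call is refused whole if a number of a shift passes 62.5 or a number of a turn 0.188, either way. A call with a gripper value outside its range is refused whole. The fingers move at their own pace and stop on an object; the grip force is fixed at half the most. Time passes only in rows, so rows that do not move let the fingers close. It gives the time, the measured TCP pose, the force, the opening and the grip force at its end, in the units of the state.
- monitor.sense(): the state, without advancing time (a new reading comes with each control period).
- cams.capture(name): name is "scene" or "top"; returns a dict with "color" (420x560x3 uint8, red, green, blue), "range_z" (420x560 float32, m along the optical axis (not along the pixel's ray), 0 where there is no reading), "vertical_fov" (degrees; the focal length in pixels is half the picture's height over the tangent of half this angle, whatever the lens; pixels are square), "cx", "cy" (the principal point, pixels), "extrinsics" (4x4, takes a point from camera to world coordinates). Camera axes: x right, y down, z forward; pixel columns grow to the right and rows downward; lengths in m; the calibration is good to about 2 mm. A picture is of the moment at which its call begins.
- ticket.finish_job(): hands the job in; it is judged then, once.
The state is a dict: "time_s": time; "joints": joint angles; "joint_velocities": joint speeds; "effort": joint torques, N m; "tcp_pos": TCP position; "ee_rot": TCP orientation; "wrist_force": force on the tool from outside, world axes, zero at the start; "moment": the same for the moment, N m; "gripper_width": opening from 0.0 (shut) to 1.0 (fully open); "gripper_force": force on a finger pad.
Only numpy, scipy, OpenCV 4.12 (cv2) and the standard library are available. Lean on these libraries where they do the work, as an engineer would, in place of code of your own. Each camera call takes 0.05 s, during which the arm holds its last target. There are 200 camera calls.

TASK

Lift the mini loaf pan with the loaf in it onto the warming tray on top of the toaster oven, setting it down gently, flat inside the tray's lip beside the ramekin. Then slide the red heat slider until it lines up with its red marker, and after that the blue time slider until it lines up with its blue marker. Let go of everything and leave the other things where they stand.

Things in the scene. Friction and masses are not known exactly. Their poses are not given: they have to be found in the camera images.
- oven: Compact grey toaster oven, fixed; front faces the robot (own -x), own y to the robot's left, z up; yaw up to 0.12 rad. Origin on the counter under it. Shell x -90 to +110 mm, y -180 to +180, top z 210; a sloping control deck juts out in front below the door to x = -175. A small side latch on the door stands out to x = -110 at y = 155, z = 150; leave it.
- oven_tray (a point): Centre of the floor of the warming tray on the oven's top (oven frame x +10, y 0, z 210 mm; oven's axes). Flat inside 188 mm (x) by 348 mm (y), with a lip 12 mm high and 6 mm thick all round.
- oven_deck (a point): Middle of the white control deck's surface (oven frame x -132.5, y 0, z 70 mm; point axes as the oven's). The deck is a plane 110 mm up the slope by 360 mm along y, rising 40 degrees towards the door; its outward normal is (-0.643, 0, 0.766) in the oven's frame. Both slider tracks run along the oven's y through this height.
- oven_handle (a point): Middle of the fixed steel door handle, a bar 12 mm thick along the oven's y from -120 to +120 mm at oven x -120, z 178 mm, overhanging the deck: a vertical tool cannot grip the sliders. Lean the tool back to the robot, best square to the deck, pointing along (0.643, 0, -0.766) in the oven's frame.
- pan: Aluminium mini loaf pan with a brown loaf in it, one loose rigid piece: 125 mm (own x) by 60 mm (own y), straight walls 42 mm high, loaf top 54 mm above the underside; about 0.28 kg. Origin at the centre of the underside. Stands on the counter left or right of the oven's front. Can be gripped across its 60 mm width from above.
- heat (a joint): Position of the red heat slider along its track in m: 0 at the left end seen from the robot (oven y = +140 mm), 0.10 at the right end (oven y = +40 mm). It moves with about 1.5 N of friction, has no spring or detents and stays where it is left.
- heat_top (a point): Centre of the top of the red heat slider's grip: a block 16 mm along the track, 24 mm up the slope and 28 mm tall square to the deck, its top 30 mm off the deck; a white line marks its middle. The point's x points up the slope, z out of the deck, y along the oven's y.
- time (a joint): Position of the blue time slider along its track in m: 0 at the left end seen from the robot (oven y = -40 mm), 0.10 at the right end (oven y = -140 mm). Friction and behaviour as for heat.
- time_top (a point): Centre of the top of the blue time slider's grip, same shape and axes as heat_top.
- heat_marker: Red painted mark, 6 mm wide along the track and 24 mm long, flat on the deck just below the heat slider's track (robot side), turned with the oven. Origin at its centre. The heat slider is right when its grip's middle has the same oven y as this mark. It cannot be moved.
- time_marker: Blue painted mark like heat_marker, for the blue time slider.
- ramekin: Pale green ceramic ramekin, 68 mm across and 42 mm high, loose, standing on the warming tray. Origin at the centre of its underside. To be left alone.
- jar: Closed clear glass jar, 80 mm across, 120 mm high, on the counter on the other side from the pan. Origin at the centre of its underside. Leave alone.
- shaker: Steel salt shaker, 38 mm across, 77 mm high, standing close to the pan's end nearer the robot (the pan's -x end). Origin under its centre. Leave alone.
- scoop: Matte black plastic scoop lying in front of the oven: open bowl 70 by 50 by 32 mm, flat handle 18 mm wide reaching 123 mm from the bowl's middle along its own -x. Origin under the bowl's centre. Leave alone.
- mug: Blue mug, 80 mm across, 90 mm high, handle to its own +y, on the counter at the left beside the back of the oven. Origin under its centre. Leave alone.
- tin: Green rectangular tin, 80 by 110 mm, 100 mm high, on the counter at the right beside the back of the oven. Origin under its centre. Leave alone.

How it is judged:
By the outcome, as a careful person would: the job done as asked, in the order asked, and still so for the second after the job is handed in, with the robot touching nothing.
It also fails if it takes over 67 s, if anything falls off the work surface, if the arm or the gripper's body presses on something with over 40 N, if the wrist force passes 120 N, or if a joint passes its speed limit or range.

## Working session

There is one attempt and no reset: what is moved stays moved. The work goes in short steps, Python scripts to look and compute and a tool call to move; the robot and the scene stay as the last step left them, time stands still between calls to the robot, and variables do not carry over. Pictures are saved under pics/ and viewed, at most 10 in all, crops included, and the job is handed in when it is done.

Besides the shell and the picture viewer there is one more tool, called after "Request:" by a JSON object that holds its "api" and its "payload", one argument or row to a line. drive_tool: Moves the arm, as the interface text tells. Its arguments: {"type":"object","properties":{"moves":{"type":"array","items":{"type":"object","properties":{"delta_pos":{"type":"array","items":{"type":"number"}},"turn":{"type":"number"},"claw":{"type":"number"}}}}},"required":["moves"]}

```bash
ls; mkdir -p pics
cat > h.py <<'E'
import numpy as np, cv2
from station import monitor, cams, ticket
def cap(n):
    d=cams.capture(n); np.savez('/tmp/'+n+'.npz',**d); return d
def load(n): return dict(np.load('/tmp/'+n+'.npz'))
def cloud(d):
    H,W=d['range_z'].shape; f=H/2/np.tan(np.radians(float(d['vertical_fov']))/2)
    v,u=np.mgrid[:H,:W]; z=d['range_z']
    P=np.stack([(u-d['cx'])/f*z,(v-d['cy'])/f*z,z],-1)
    E=d['extrinsics']; return P@E[:3,:3].T+E[:3,3]
def save(n,img): cv2.imwrite('pics/'+n,img[...,::-1])
E
python3 - <<'E'
from h import *
for n in('scene','top'):
    d=cap(n); save(n+'0.png',d['color']); print(n,d['vertical_fov'],d['cx'],d['cy'],d['extrinsics'].round(3).tolist(),(d['range_z']==0).mean())
print(monitor.sense())
E
```

```text
pics
scene 44.50139774685494 271.8476231917083 208.17691005804517 [[-0.952, 0.233, -0.2, 0.819], [0.307, 0.697, -0.648, 1.077], [-0.011, -0.678, -0.735, 1.369], [0.0, 0.0, 0.0, 1.0]] 0.004077380952380952
top 52.67184472703619 274.7150137836121 202.1928795203876 [[0.004, -0.984, 0.179, 0.308], [-1.0, -0.004, -0.0, 0.018], [0.001, -0.179, -0.984, 1.253], [0.0, 0.0, 0.0, 1.0]] 0.004166666666666667
{'time_s': 0.1, 'joints': array([-6.05826350e+01,  2.20856061e+01,  3.87415293e-01, -2.41778464e-02,
       -6.84128624e+01, -1.48174490e+01]), 'joint_velocities': array([-0.02078915, -0.11451807,  0.21713209,  0.00361759, -0.16135627,
        0.02754299]), 'effort': array([-2.25470249e-04, -3.91689491e+01,  1.87934679e+01,  4.23189819e+00,
        1.34385395e-02, -7.08273410e-05]), 'tcp_pos': array([ 0.15742249, -0.60428426,  0.22157854]), 'ee_rot': array([[-9.67748723e-01, -2.51916725e-01, -6.10195292e-04],
       [-2.51917437e-01,  9.67746902e-01,  1.88103648e-03],
       [ 1.16650054e-04,  1.97408948e-03, -9.99998045e-01]]), 'wrist_force': array([ 1.02714121,  0.17928628, -0.04723014]), 'moment': array([ 0.01353801, -0.04654364, -0.00875116]), 'gripper_force': 0.0, 'gripper_width': 1.0044865321754795}
```

View pics/scene0.png

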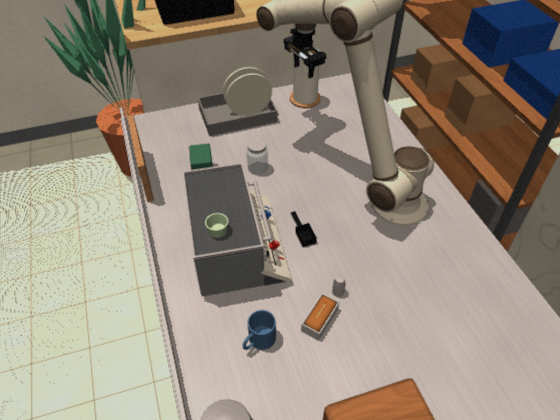

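View pics/top0.png

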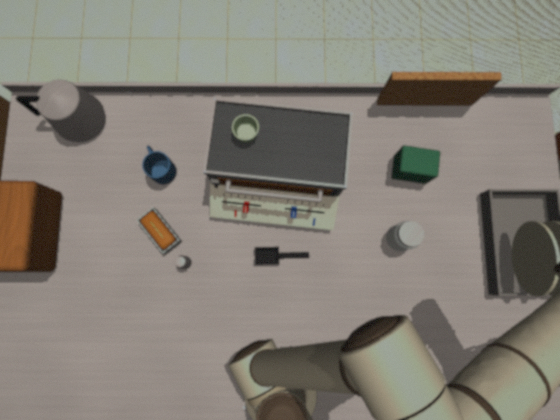

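The top picture shows the pan at (159,231), the shaker at (182,263), the ramekin at (245,127), and the oven with its roof corners near (216,102), (349,113), (345,187) and (208,178). The red slider is at (246,207) with its marker at (236,213). The blue slider is at (293,212) with its marker at (314,221). Next I'll measure these.

Run:
```python
from h import *
for n in('top','scene'):
    d=load(n); P=cloud(d); C=d['color'].astype(int); Z=P[...,2]
    hsv=cv2.cvtColor(d['color'],cv2.COLOR_RGB2HSV)
    near=(P[...,0]>.3)&(P[...,0]<1.0)&(abs(P[...,1])<.65)
    m=near&(Z>.200)&(Z<.228)&(abs(P[...,1])<.3)&(P[...,0]>.45)
    m=cv2.morphologyEx(m.astype(np.uint8),cv2.MORPH_OPEN,np.ones((5,5)))>0
    r=cv2.minAreaRect(P[m][:,:2].astype(np.float32)*1000); print(n,'top rect',r, 'z',np.median(Z[m]), m.sum())
    # ramekin
    m=near&(Z>.24)&(Z<.262)&(P[...,0]>.5)&(abs(P[...,1])<.3)
    if m.sum()>10: print(' ram',cv2.minEnclosingCircle(P[m][:,:2].astype(np.float32)*1000),np.median(Z[m]))
    # pan
    for nm,lo,hi in(('pan',.030,.062),('shaker',.066,.085)):
        m=(near&(Z>lo)&(Z<hi)&(P[...,1]>.15)&(P[...,0]<.75)&(P[...,0]>.3)).astype(np.uint8)
        k,L,S,c=cv2.connectedComponentsWithStats(m)
        for i in range(1,k):
            if S[i,4]>15: q=P[L==i]; print(' ',nm,S[i,4],c[i],cv2.minAreaRect(q[:,:2].astype(np.float32)*1000),q[:,2].max())
    h,s,v=hsv[...,0],hsv[...,1],hsv[...,2]
    box=near&(abs(P[...,1])<.25)&(Z>.02)&(Z<.15)&(P[...,0]>.4)
    for nm,mm in(('red',((h<8)|(h>172))&(s>110)),('blue',(h>100)&(h<130)&(s>110))):
        k,L,S,c=cv2.connectedComponentsWithStats((mm&box).astype(np.uint8))
        for i in range(1,k):
            if S[i,4]>4: q=P[L==i]; print(' ',nm,S[i,4],c[i].round(1),q.mean(0).round(4),q[:,2].max().round(3))
d=load('top');a=cv2.resize(d['color'][85:275,130:350],None,fx=3.6,fy=3.6*0.87*1.0,interpolation=cv2.INTER_CUBIC);save('crop.png',a)
```

```text
top top rect ((652.0855102539062, 9.209548950195312), (360.9667663574219, 202.4812469482422), 84.04782104492188) z 0.20957122525802307 10550
 ram ((679.4163208007812, 92.02576446533203), 33.682315826416016) 0.24948028518382181
  pan 193 [ 79.99481865 134.7253886 ] ((728.842041015625, 601.720703125), (20.641437530517578, 92.01054382324219), 15.087559700012207) 0.0619793926436798
  pan 109 [152.88073394 161.59633028] ((643.2718505859375, 373.1031188964844), (29.927066802978516, 70.24060821533203), 48.13414001464844) 0.06183077904242351
  pan 97 [167.07216495 175.39175258] ((611.575439453125, 336.5369873046875), (30.098594665527344, 76.21405029296875), 50.3663215637207) 0.06194739808886873
  pan 238 [219.05462185 211.2605042 ] ((502.14971923828125, 177.5325164794922), (53.66482162475586, 36.244972229003906), 83.59683227539062) 0.06187820462568583
  pan 930 [157.55806452 230.24623656] ((446.2120666503906, 354.1615905761719), (126.11244201660156, 60.96086883544922), 40.38380813598633) 0.05735090337441151
  pan 55 [184.96363636 262.96363636] ((352.362548828125, 273.252197265625), (23.38677
[... 2442 characters left out ...]
4.34757995605469), 1.0450003147125244) 0.08477711336513849
  shaker 83 [339.19277108 279.77108434] ((361.46893310546875, 281.19024658203125), (34.823822021484375, 27.783145904541016), 68.38809204101562) 0.08245596097671637
  shaker 88 [260.625      315.95454545] ((630.1427612304688, 333.5208435058594), (33.261192321777344, 71.87860870361328), 80.6083755493164) 0.08499454663524264
  shaker 121 [257.72727273 335.7768595 ] ((649.1494750976562, 378.16925048828125), (34.9938850402832, 92.30582427978516), 83.79083251953125) 0.08461578776043721
  red 70 [273.7 244.6] [0.5128 0.1006 0.088 ] 0.1
  red 8 [281.1 257.8] [0.4973 0.129  0.048 ] 0.059
  blue 20 [267.2 213.8] [ 0.4936 -0.0286  0.0918] 0.103
```

View pics/crop.png

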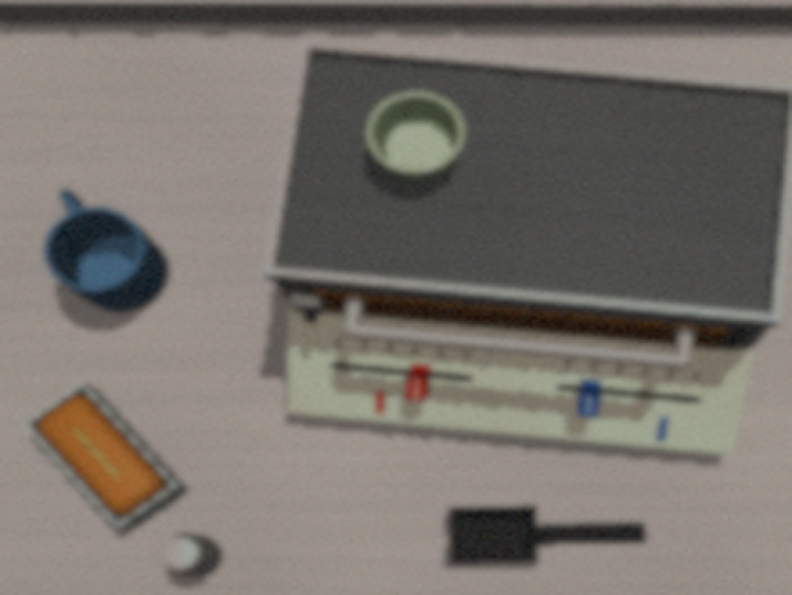

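Both clouds agree to within a few mm. The oven yaw is about -6°, the tray centre is near (0.654, 0.009), the pan is at (0.449, 0.354) with its long axis at 40.5°, and the ramekin is at (0.681, 0.092). The drive only allows a vertical tool, so I'll have to reach the sliders' front corners from in front of the handle. Pan first.

```bash
cat >> h.py <<'E'
def leg(p,yaw=None,base=None,step=50):
    """rows needed from base (pos, yaw of tool y in deg); turn first then straight shift. Tool down."""
    s=monitor.sense()
    if base is None: R=s['ee_rot']; base=(s['tcp_pos'],np.degrees(np.arctan2(R[1,1],R[0,1])))
    p0,a=base; t=0
    if yaw is not None:
        t=-((yaw-a+90)%180-90); a=a-t
    r=np.radians(a); y=np.array([np.cos(r),np.sin(r),0]); z=np.array([0,0,-1.]); x=np.cross(y,z)
    d=np.array([x,y,z])@(np.array(p)-p0)*1000; n=max(1,int(np.ceil(np.abs(d).max()/step)))
    print('turn rad',round(np.radians(t),3),'shift mm',d.round(1),'=',n,'x',(d/n).round(1)); return np.array(p),a
OX=np.array([.9946,-.1037]);OY=np.array([.1037,.9946]);OO=np.array([.644,.010])
def ow(x,y): return OO+x*OX+y*OY
E
python3 - <<'E'
from h import *
b=leg([.45,-.25,.30]); b=leg([.449,.354,.30],base=b); leg([.449,.354,.30],130.5,b)
# markers/sliders: rays on planes
for n,pts in(('top',dict(red=(235.3,213.1),blue=(313.6,221.7))),):
    d=load(n);P=cloud(d)
    H=420;f=H/2/np.tan(np.radians(float(d['vertical_fov']))/2);E=d['extrinsics']
    nrm=np.r_[-.643*OX,.766];p0=np.r_[ow(-.1325,0),.07]
    for k,(u,v) in pts.items():
        r=E[:3,:3]@np.array([(u-d['cx'])/f,(v-d['cy'])/f,1]);t=nrm@(p0-E[:3,3])/(nrm@r);w=E[:3,3]+t*r
        q=w[:2]-OO;print(k,w.round(4),'oven',(q@OX).round(4),(q@OY).round(4), 'depth pt',P[int(round(v)),int(round(u))].round(4))
E
```

```text
turn rad 0.0 shift mm [-372.4  269.2  -78.4] = 8 x [-46.5  33.6  -9.8]
turn rad 0.0 shift mm [-151.2  584.8    0. ] = 12 x [-12.6  48.7   0. ]
turn rad -0.452 shift mm [0. 0. 0.] = 1 x [0. 0. 0.]
red [0.4955 0.1308 0.0467] oven -0.1602 0.1048 depth pt [0.4949 0.1312 0.0523]
blue [ 0.4715 -0.0941  0.0463] oven -0.1607 -0.1215 depth pt [ 0.4704 -0.0951  0.048 ]
```

Request:
{"api": "drive_tool", "payload": {
  "moves": [
    {"delta_pos": [-46.5, 33.6, -9.8], "claw": 1},
    {"delta_pos": [-46.5, 33.6, -9.8], "claw": 1},
    {"delta_pos": [-46.5, 33.6, -9.8], "claw": 1},
    {"delta_pos": [-46.5, 33.6, -9.8], "claw": 1},
    {"delta_pos": [-46.5, 33.6, -9.8], "claw": 1},
    {"delta_pos": [-46.5, 33.6, -9.8], "claw": 1},
    {"delta_pos": [-46.5, 33.6, -9.8], "claw": 1},
    {"delta_pos": [-46.5, 33.6, -9.8], "claw": 1}
  ]
}}

```text
invalid input
```

Request:
{"api": "drive_tool", "payload": {
  "moves": [
    {"delta_pos": [-12.6, 48.7, 0], "claw": 1},
    {"delta_pos": [-12.6, 48.7, 0], "claw": 1},
    {"delta_pos": [-12.6, 48.7, 0], "claw": 1},
    {"delta_pos": [-12.6, 48.7, 0], "claw": 1},
    {"delta_pos": [-12.6, 48.7, 0], "claw": 1},
    {"delta_pos": [-12.6, 48.7, 0], "claw": 1},
    {"delta_pos": [-12.6, 48.7, 0], "claw": 1},
    {"delta_pos": [-12.6, 48.7, 0], "claw": 1},
    {"delta_pos": [-12.6, 48.7, 0], "claw": 1},
    {"delta_pos": [-12.6, 48.7, 0], "claw": 1},
    {"delta_pos": [-12.6, 48.7, 0], "claw": 1},
    {"delta_pos": [-12.6, 48.7, 0], "claw": 1}
  ]
}}

```text
invalid input
```

Request:
{"api": "drive_tool", "payload": {
  "moves": [
    {"turn": -0.15, "claw": 1},
    {"turn": -0.15, "claw": 1},
    {"turn": -0.152, "claw": 1},
    {"claw": 1},
    {"claw": 1}
  ]
}}

```text
invalid input
```

Run:
```python
from h import *
s=monitor.sense();print(s['time_s'],s['tcp_pos'],s['wrist_force'],s['ee_rot'][:,2])
b=leg([.449,.354,.10],130.5);leg([.449,.354,.012],130.5,b)
d=cap('top');save('top1.png',cv2.resize(d['color'][130:330,60:340],None,fx=2.8,fy=2.8))
```

```text
0.1 [ 0.15742249 -0.60428426  0.22157854] [ 1.02714121  0.17928628 -0.04723014] [-6.10195292e-04  1.88103648e-03 -9.99998045e-01]
turn rad -0.452 shift mm [-844.1  539.3  121.6] = 17 x [-49.7  31.7   7.2]
turn rad -0.0 shift mm [ 0.  0. 88.] = 2 x [ 0.  0. 44.]
```

View pics/top1.png

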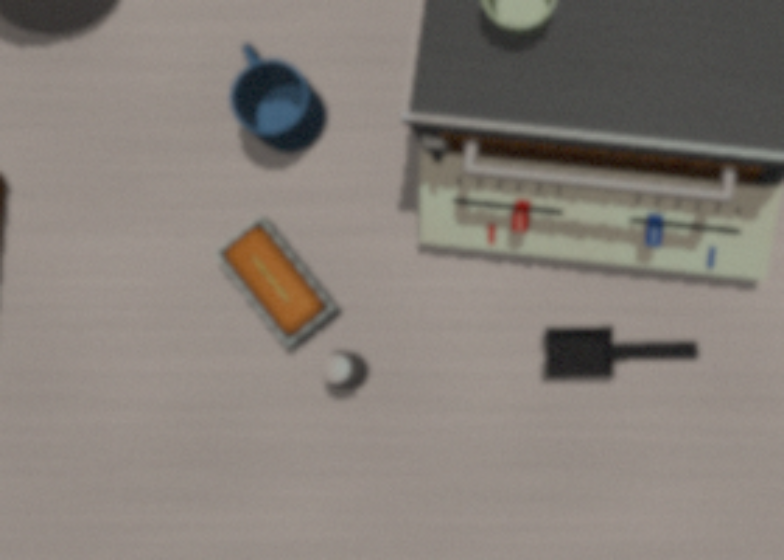

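The calls were refused and the arm did not move. The picture matches the earlier one: pan at crop (280,285), shaker at (345,372). I'll resend with every field filled in.

Request:
{"api": "drive_tool", "payload": {
  "moves": [
    {"delta_pos": [-46.5, 33.6, -9.8], "turn": 0, "claw": 1},
    {"delta_pos": [-46.5, 33.6, -9.8], "turn": 0, "claw": 1},
    {"delta_pos": [-46.5, 33.6, -9.8], "turn": 0, "claw": 1},
    {"delta_pos": [-46.5, 33.6, -9.8], "turn": 0, "claw": 1},
    {"delta_pos": [-46.5, 33.6, -9.8], "turn": 0, "claw": 1},
    {"delta_pos": [-46.5, 33.6, -9.8], "turn": 0, "claw": 1},
    {"delta_pos": [-46.5, 33.6, -9.8], "turn": 0, "claw": 1},
    {"delta_pos": [-46.5, 33.6, -9.8], "turn": 0, "claw": 1}
  ]
}}

```text
time_s: 1.15
tcp_pos: [0.4505, -0.2492, 0.3012]
ee_rot: [[-0.968, -0.252, -0.0], [-0.252, 0.968, 0.0], [0.0, 0.0, -1.0]]
wrist_force: [0.6, -1.1, -0.4]
gripper_width: 0.996
gripper_force: 0.0
```

Request:
{"api": "drive_tool", "payload": {
  "moves": [
    {"delta_pos": [-12.6, 48.7, 0], "turn": 0, "claw": 1},
    {"delta_pos": [-12.6, 48.7, 0], "turn": 0, "claw": 1},
    {"delta_pos": [-12.6, 48.7, 0], "turn": 0, "claw": 1},
    {"delta_pos": [-12.6, 48.7, 0], "turn": 0, "claw": 1},
    {"delta_pos": [-12.6, 48.7, 0], "turn": 0, "claw": 1},
    {"delta_pos": [-12.6, 48.7, 0], "turn": 0, "claw": 1},
    {"delta_pos": [-12.6, 48.7, 0], "turn": 0, "claw": 1},
    {"delta_pos": [-12.6, 48.7, 0], "turn": 0, "claw": 1},
    {"delta_pos": [-12.6, 48.7, 0], "turn": 0, "claw": 1},
    {"delta_pos": [-12.6, 48.7, 0], "turn": 0, "claw": 1},
    {"delta_pos": [-12.6, 48.7, 0], "turn": 0, "claw": 1},
    {"delta_pos": [-12.6, 48.7, 0], "turn": 0, "claw": 1}
  ]
}}

```text
time_s: 2.65
tcp_pos: [0.4484, 0.3543, 0.3007]
ee_rot: [[-0.968, -0.252, -0.0], [-0.252, 0.968, -0.0], [0.0, -0.0, -1.0]]
wrist_force: [1.5, 1.0, -0.2]
gripper_width: 1.001
gripper_force: 0.0
```

Request:
{"api": "drive_tool", "payload": {
  "moves": [
    {"delta_pos": [0, 0, 0], "turn": -0.15, "claw": 1},
    {"delta_pos": [0, 0, 0], "turn": -0.15, "claw": 1},
    {"delta_pos": [0, 0, 0], "turn": -0.152, "claw": 1},
    {"delta_pos": [0, 0, 0], "turn": 0, "claw": 1}
  ]
}}

```text
time_s: 3.15
tcp_pos: [0.4486, 0.3527, 0.3006]
ee_rot: [[-0.762, -0.648, -0.001], [-0.648, 0.762, -0.0], [0.001, -0.0, -1.0]]
wrist_force: [0.3, -0.3, 0.1]
gripper_width: 0.998
gripper_force: 0.0
```

Run:
```python
from h import *
s=monitor.sense();print(s['time_s'],s['tcp_pos'],s['wrist_force'],s['joints'])
b=leg([.449,.354,.12],130.5);leg([.449,.354,.013],130.5,b)
```

```text
3.15 [0.44864663 0.35267935 0.30057323] [ 0.2926697  -0.30839862  0.09079184] [ 5.44263428e+01  1.42029726e+01  3.25360904e-01 -1.07681997e-02
 -7.61644836e+01 -1.04027271e+02]
turn rad -0.002 shift mm [ -1.1   0.8 180.6] = 4 x [-0.3  0.2 45.1]
turn rad -0.0 shift mm [  0.   0. 107.] = 3 x [ 0.   0.  35.7]
```

Request:
{"api": "drive_tool", "payload": {
  "moves": [
    {"delta_pos": [-0.3, 0.2, 45], "turn": 0, "claw": 1},
    {"delta_pos": [-0.3, 0.2, 45], "turn": 0, "claw": 1},
    {"delta_pos": [-0.3, 0.2, 45], "turn": 0, "claw": 1},
    {"delta_pos": [0, 0, 45], "turn": 0, "claw": 1},
    {"delta_pos": [0, 0, 30], "turn": 0, "claw": 1},
    {"delta_pos": [0, 0, 25], "turn": 0, "claw": 1},
    {"delta_pos": [0, 0, 20], "turn": 0, "claw": 1},
    {"delta_pos": [0, 0, 20], "turn": 0, "claw": 1},
    {"delta_pos": [0, 0, 20], "turn": 0, "claw": 1},
    {"delta_pos": [0, 0, 12], "turn": 0, "claw": 1},
    {"delta_pos": [0, 0, 4], "turn": 0, "claw": 1},
    {"delta_pos": [0, 0, 0], "turn": 0, "claw": 1}
  ]
}}

```text
time_s: 4.65
tcp_pos: [0.4489, 0.3534, 0.0001]
ee_rot: [[-0.761, -0.649, 0.001], [-0.649, 0.761, -0.001], [-0.0, -0.001, -1.0]]
wrist_force: [-20.1, -10.9, 62.6]
gripper_width: 1.002
gripper_force: 31.3
```

Request:
{"api": "drive_tool", "payload": {
  "moves": [
    {"delta_pos": [0, 0, 0], "turn": 0, "claw": 0.6},
    {"delta_pos": [0, 0, 0], "turn": 0, "claw": 0.6},
    {"delta_pos": [0, 0, 0], "turn": 0, "claw": 0.6},
    {"delta_pos": [0, 0, 0], "turn": 0, "claw": 0.5},
    {"delta_pos": [0, 0, 0], "turn": 0, "claw": 0.5},
    {"delta_pos": [0, 0, 0], "turn": 0, "claw": 0.5}
  ]
}}

```text
time_s: 5.4
tcp_pos: [0.4528, 0.3576, 0.0002]
ee_rot: [[-0.759, -0.651, 0.009], [-0.651, 0.759, 0.008], [-0.012, -0.0, -1.0]]
wrist_force: [-10.1, -5.5, 51.0]
gripper_width: 0.687
gripper_force: 54.1
```

I added the descent wrongly (311 mm instead of 288), so the fingertips are pressing on the counter. I'll open, rise and grip again.

Request:
{"api": "drive_tool", "payload": {
  "moves": [
    {"delta_pos": [0, 0, -11], "turn": 0, "claw": 0.69},
    {"delta_pos": [0, 0, 0], "turn": 0, "claw": 0.85},
    {"delta_pos": [0, 0, 0], "turn": 0, "claw": 0.9},
    {"delta_pos": [0, 0, -13], "turn": 0, "claw": 0.9},
    {"delta_pos": [0, 0, 0], "turn": 0, "claw": 0.9}
  ]
}}

```text
time_s: 6.02
tcp_pos: [0.4495, 0.3543, 0.0145]
ee_rot: [[-0.76, -0.649, 0.001], [-0.649, 0.76, 0.001], [-0.001, 0.0, -1.0]]
wrist_force: [-0.2, -0.1, 0.6]
gripper_width: 0.89
gripper_force: 0.0
```

Request:
{"api": "drive_tool", "payload": {
  "moves": [
    {"delta_pos": [0, 0, 0], "turn": 0, "claw": 0.75},
    {"delta_pos": [0, 0, 0], "turn": 0, "claw": 0.6},
    {"delta_pos": [0, 0, 0], "turn": 0, "claw": 0.5},
    {"delta_pos": [0, 0, 0], "turn": 0, "claw": 0.5},
    {"delta_pos": [0, 0, 0], "turn": 0, "claw": 0.5}
  ]
}}

```text
time_s: 6.65
tcp_pos: [0.4489, 0.3536, 0.0136]
ee_rot: [[-0.761, -0.649, -0.0], [-0.649, 0.761, -0.0], [0.001, -0.0, -1.0]]
wrist_force: [-0.6, 0.4, -1.7]
gripper_width: 0.688
gripper_force: 30.0
```

Run:
```python
from h import *
s=monitor.sense();print(s['time_s'],s['tcp_pos'],s['wrist_force'],s['gripper_width'],s['gripper_force'])
d=cap('scene');save('s1.png',cv2.resize(d['color'][160:390,170:450],None,fx=2.4,fy=2.4))
```

```text
6.65 [0.44891127 0.35362581 0.01361518] [-0.58877317  0.44904974 -1.66694953] 0.6880739193939144 29.999475544318557
```

View pics/s1.png

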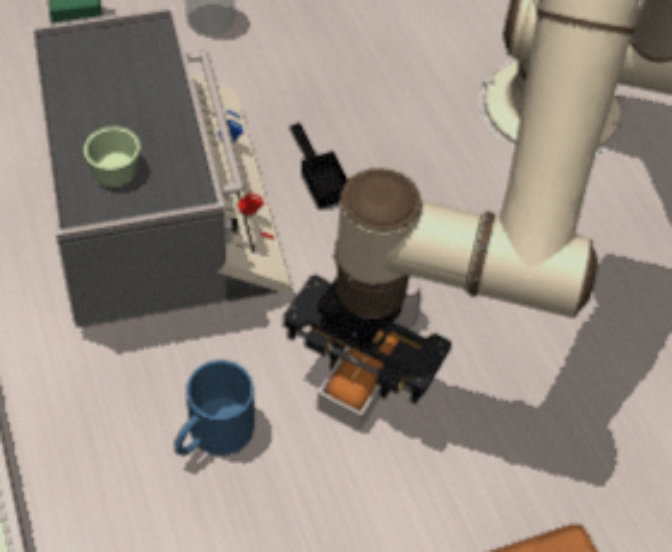

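The pan is gripped squarely (pan at crop (350,385)). Now I'll lift and carry it.

Run:
```python
from h import *
s=monitor.sense();p=s['tcp_pos']
b=leg([p[0],p[1],.33]); b=leg([.50,.20,.33],None,b); t=ow(.010,-.055);print(t); b=leg([*t,.33],84.05,b); leg([*t,.24],84.05,b)
```

```text
turn rad 0.0 shift mm [   0.     0.  -316.4] = 7 x [  0.    0.  -45.2]
turn rad 0.0 shift mm [  60.9 -150.     0. ] = 4 x [ 15.2 -37.5   0. ]
[ 0.6482425 -0.04574  ]
turn rad 0.81 shift mm [-172.9 -229.     0. ] = 5 x [-34.6 -45.8   0. ]
turn rad -0.0 shift mm [ 0.  0. 90.] = 2 x [ 0.  0. 45.]
```

Request:
{"api": "drive_tool", "payload": {
  "moves": [
    {"delta_pos": [0, 0, -15], "turn": 0, "claw": 0.5},
    {"delta_pos": [0, 0, -30], "turn": 0, "claw": 0.5},
    {"delta_pos": [0, 0, -40], "turn": 0, "claw": 0.5},
    {"delta_pos": [0, 0, -45], "turn": 0, "claw": 0.5},
    {"delta_pos": [0, 0, -45], "turn": 0, "claw": 0.5},
    {"delta_pos": [0, 0, -45], "turn": 0, "claw": 0.5},
    {"delta_pos": [0, 0, -45], "turn": 0, "claw": 0.5},
    {"delta_pos": [0, 0, -35], "turn": 0, "claw": 0.5},
    {"delta_pos": [0, 0, -16], "turn": 0, "claw": 0.5},
    {"delta_pos": [0, 0, 0], "turn": 0, "claw": 0.5}
  ]
}}

```text
time_s: 7.95
tcp_pos: [0.4489, 0.3537, 0.3306]
ee_rot: [[-0.761, -0.649, 0.001], [-0.649, 0.761, 0.001], [-0.001, 0.001, -1.0]]
wrist_force: [-0.2, 0.1, -3.4]
gripper_width: 0.683
gripper_force: 30.0
```

Request:
{"api": "drive_tool", "payload": {
  "moves": [
    {"delta_pos": [10, -25, 0], "turn": 0, "claw": 0.5},
    {"delta_pos": [15.5, -40, 0], "turn": 0, "claw": 0.5},
    {"delta_pos": [17.9, -42.5, 0], "turn": 0, "claw": 0.5},
    {"delta_pos": [17.5, -42.5, 0], "turn": 0, "claw": 0.5},
    {"delta_pos": [0, 0, 0], "turn": 0.135, "claw": 0.5},
    {"delta_pos": [0, 0, 0], "turn": 0.135, "claw": 0.5},
    {"delta_pos": [0, 0, 0], "turn": 0.135, "claw": 0.5},
    {"delta_pos": [0, 0, 0], "turn": 0.135, "claw": 0.5},
    {"delta_pos": [0, 0, 0], "turn": 0.135, "claw": 0.5},
    {"delta_pos": [0, 0, 0], "turn": 0.135, "claw": 0.5},
    {"delta_pos": [0, 0, 0], "turn": 0, "claw": 0.5}
  ]
}}

```text
time_s: 9.32
tcp_pos: [0.4994, 0.1998, 0.3278]
ee_rot: [[-0.995, 0.102, -0.004], [0.102, 0.995, -0.002], [0.003, -0.002, -1.0]]
wrist_force: [0.6, 0.4, -2.3]
gripper_width: 0.687
gripper_force: 30.0
```

Request:
{"api": "drive_tool", "payload": {
  "moves": [
    {"delta_pos": [-20, -26, 0], "turn": 0, "claw": 0.5},
    {"delta_pos": [-33, -43.5, 0], "turn": 0, "claw": 0.5},
    {"delta_pos": [-35, -46.5, 0], "turn": 0, "claw": 0.5},
    {"delta_pos": [-35, -46.5, 0], "turn": 0, "claw": 0.5},
    {"delta_pos": [-30, -40, 0], "turn": 0, "claw": 0.5},
    {"delta_pos": [-20, -26.5, 0], "turn": 0, "claw": 0.5},
    {"delta_pos": [0, 0, 0], "turn": 0, "claw": 0.5},
    {"delta_pos": [0, 0, 0], "turn": 0, "claw": 0.5}
  ]
}}

```text
time_s: 10.32
tcp_pos: [0.6482, -0.0452, 0.3287]
ee_rot: [[-0.995, 0.102, -0.002], [0.102, 0.995, 0.0], [0.002, -0.0, -1.0]]
wrist_force: [-0.5, -0.0, -3.5]
gripper_width: 0.688
gripper_force: 30.0
```

Run:
```python
from h import *
s=monitor.sense();print(s['time_s'],s['tcp_pos'],s['wrist_force'],s['gripper_width'])
leg([*ow(.010,-.055),.24],84.05)
d=cap('scene');save('s2.png',cv2.resize(d['color'][140:320,150:350],None,fx=3,fy=3))
```

```text
10.325 [ 0.64822967 -0.04523053  0.32869039] [-0.45283875 -0.04636223 -3.48867258] 0.6880804096750066
turn rad 0.002 shift mm [-0.1 -0.5 88.7] = 2 x [-0.  -0.3 44.3]
```

View pics/s2.png

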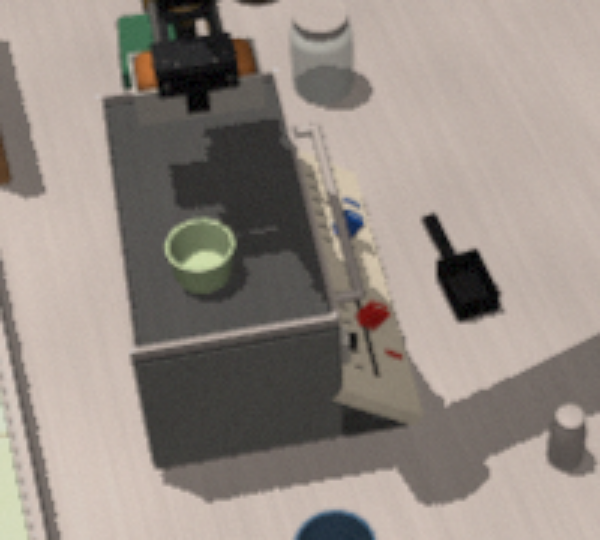

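The pan is held level above the right part of the tray, the ramekin at crop (200,255) is untouched and the shaker still stands. Lowering.

Request:
{"api": "drive_tool", "payload": {
  "moves": [
    {"delta_pos": [0, 0, 15], "turn": 0, "claw": 0.5},
    {"delta_pos": [0, 0, 25], "turn": 0, "claw": 0.5},
    {"delta_pos": [0, 0, 25], "turn": 0, "claw": 0.5},
    {"delta_pos": [0, 0, 15], "turn": 0, "claw": 0.5},
    {"delta_pos": [0, 0, 8], "turn": 0, "claw": 0.5},
    {"delta_pos": [0, 0, 7], "turn": 0, "claw": 0.5},
    {"delta_pos": [0, 0, 2], "turn": 0, "claw": 0.5},
    {"delta_pos": [0, 0, 2], "turn": 0, "claw": 0.5},
    {"delta_pos": [0, 0, 1], "turn": 0, "claw": 0.5},
    {"delta_pos": [0, 0, 0], "turn": 0, "claw": 0.5}
  ]
}}

```text
time_s: 11.62
tcp_pos: [0.6488, -0.0455, 0.2301]
ee_rot: [[-0.995, 0.103, 0.0], [0.103, 0.995, 0.0], [-0.0, 0.0, -1.0]]
wrist_force: [-0.1, -0.0, -2.1]
gripper_width: 0.686
gripper_force: 30.0
```

Request:
{"api": "drive_tool", "payload": {
  "moves": [
    {"delta_pos": [0, 0, 1.5], "turn": 0, "claw": 0.5},
    {"delta_pos": [0, 0, 1.5], "turn": 0, "claw": 0.5},
    {"delta_pos": [0, 0, 1], "turn": 0, "claw": 0.5},
    {"delta_pos": [0, 0, 0.5], "turn": 0, "claw": 0.5},
    {"delta_pos": [0, 0, 0], "turn": 0, "claw": 0.5}
  ]
}}

```text
time_s: 12.25
tcp_pos: [0.6487, -0.0455, 0.2254]
ee_rot: [[-0.995, 0.103, -0.0], [0.103, 0.995, -0.0], [0.0, -0.0, -1.0]]
wrist_force: [-0.6, 0.2, -2.4]
gripper_width: 0.684
gripper_force: 30.0
```

Request:
{"api": "drive_tool", "payload": {
  "moves": [
    {"delta_pos": [0, 0, 0.7], "turn": 0, "claw": 0.5},
    {"delta_pos": [0, 0, 0.7], "turn": 0, "claw": 0.5},
    {"delta_pos": [0, 0, 0], "turn": 0, "claw": 0.5}
  ]
}}

```text
time_s: 12.62
tcp_pos: [0.6486, -0.0455, 0.2239]
ee_rot: [[-0.995, 0.103, -0.0], [0.103, 0.995, 0.0], [0.0, 0.0, -1.0]]
wrist_force: [-0.2, -0.2, -2.9]
gripper_width: 0.689
gripper_force: 30.0
```

Request:
{"api": "drive_tool", "payload": {
  "moves": [
    {"delta_pos": [0, 0, 0.6], "turn": 0, "claw": 0.5},
    {"delta_pos": [0, 0, 0.4], "turn": 0, "claw": 0.5},
    {"delta_pos": [0, 0, 0], "turn": 0, "claw": 0.5}
  ]
}}

```text
time_s: 13.0
tcp_pos: [0.6488, -0.0455, 0.2237]
ee_rot: [[-0.995, 0.103, 0.001], [0.103, 0.995, -0.0], [-0.001, -0.0, -1.0]]
wrist_force: [-1.1, 1.6, 1.5]
gripper_width: 0.691
gripper_force: 30.0
```

The force shows contact. Releasing and retreating.

Request:
{"api": "drive_tool", "payload": {
  "moves": [
    {"delta_pos": [0, 0, 0], "turn": 0, "claw": 0.72},
    {"delta_pos": [0, 0, 0], "turn": 0, "claw": 0.8},
    {"delta_pos": [0, 0, 0], "turn": 0, "claw": 0.9},
    {"delta_pos": [0, 0, 0], "turn": 0, "claw": 0.9},
    {"delta_pos": [0, 0, -10], "turn": 0, "claw": 0.9},
    {"delta_pos": [0, 0, -25], "turn": 0, "claw": 0.9},
    {"delta_pos": [0, 0, -40], "turn": 0, "claw": 0.9},
    {"delta_pos": [0, 0, -30], "turn": 0, "claw": 0.9},
    {"delta_pos": [40, 0, 0], "turn": 0, "claw": 0.6},
    {"delta_pos": [50, 0, 0], "turn": 0, "claw": 0.6},
    {"delta_pos": [50, 0, 0], "turn": 0, "claw": 0.6},
    {"delta_pos": [50, 0, 0], "turn": 0, "claw": 0.6}
  ]
}}

```text
time_s: 14.5
tcp_pos: [0.4583, -0.0259, 0.3289]
ee_rot: [[-0.995, 0.103, 0.002], [0.103, 0.995, 0.0], [-0.002, 0.0, -1.0]]
wrist_force: [-0.4, 1.8, 0.8]
gripper_width: 0.617
gripper_force: 0.0
```

Request:
{"api": "drive_tool", "payload": {
  "moves": [
    {"delta_pos": [40, 0, 0], "turn": 0, "claw": 0.6},
    {"delta_pos": [20, 0, 0], "turn": 0, "claw": 0.6},
    {"delta_pos": [0, 0, 0], "turn": 0, "claw": 0.6}
  ]
}}

```text
time_s: 14.88
tcp_pos: [0.3993, -0.0197, 0.3296]
ee_rot: [[-0.995, 0.102, 0.003], [0.102, 0.995, 0.001], [-0.003, 0.001, -1.0]]
wrist_force: [0.7, 0.0, -0.4]
gripper_width: 0.6
gripper_force: 0.0
```

Run:
```python
from h import *
s=monitor.sense();print(s['time_s'],s['tcp_pos'],s['wrist_force'],s['gripper_width'])
d=cap('scene');T=cap('top')
a=cv2.resize(d['color'][150:310,170:330],(560,560),interpolation=cv2.INTER_CUBIC); save('s3.png',a)
# line/handle geometry
H=420
for n,d in(('scene',d),('top',T)):
    P=cloud(d); Z=P[...,2]; q=P[...,:2]-OO; X=q@OX; Y=q@OY
    m=(Z>.165)&(Z<.195)&(X>-.14)&(X<-.1)&(abs(Y)<.11)
    print(n,'handle X',np.percentile(X[m],[5,50,95]).round(4),'Zmax',np.percentile(Z[m],95).round(3),m.sum())
    m=(abs(X+.155)<.03)&(Z>.02)&(Z<.12)&(abs(Y)<.17)
    res=((X+.1325)*-.643+(Z-.07)*.766)[m]; print(' deck resid',np.percentile(res,[20,40,50]).round(4))
    hsv=cv2.cvtColor(d['color'],cv2.COLOR_RGB2HSV).astype(int);h,s_,v=hsv[...,0],hsv[...,1],hsv[...,2]
    nd=((X+.1325)*-.643+(Z-.07)*.766)
    for nm,mm in(('red',((h<8)|(h>172))&(s_>110)),('blue',(h>100)&(h<130)&(s_>80))):
        for lab,k in(('block',nd>.018),('mark',abs(nd)<.01)):
            w=mm&m&k
            if w.sum()>2: print(' ',nm,lab,w.sum(),'X',X[w].mean().round(4),'Y',Y[w].mean().round(4),np.percentile(Y[w],[5,95]).round(4),'n',nd[w].mean().round(4))
    m=(Z>.235)&(Z<.275)&(X>-.08)&(X<.11)&(Y<.03)&(Y>-.17)
    if m.sum()>20: print(' pan',cv2.minAreaRect(np.stack([X[m],Y[m]],-1).astype(np.float32)*1000))
```

```text
14.875 [ 0.39925504 -0.01972645  0.32957282] [ 0.68453601  0.02153022 -0.39731563] 0.5996115777053967
scene handle X [-0.122  -0.1161 -0.1116] Zmax 0.188 201
 deck resid [-0.003  -0.0016 -0.0008]
  red block 40 X -0.1439 Y 0.0777 [0.0659 0.0847] n 0.0256
  red mark 22 X -0.144 Y 0.0839 [0.0408 0.1062] n 0.003
  blue block 26 X -0.1466 Y -0.0574 [-0.0671 -0.05  ] n 0.0262
 pan ((9.486640930175781, -52.52519989013672), (124.3963851928711, 67.23219299316406), 0.2935265302658081)
top handle X [-0.128  -0.1231 -0.1173] Zmax 0.186 216
 deck resid [-0.0007  0.0006  0.001 ]
  red block 28 X -0.1455 Y 0.074 [0.067  0.0802] n 0.0282
  red mark 3 X -0.1477 Y 0.0936 [0.073  0.1059] n 0.0034
 pan ((4.246166229248047, -53.838584899902344), (60.0146598815918, 126.46674346923828), 89.98564910888672)
```

View pics/s3.png

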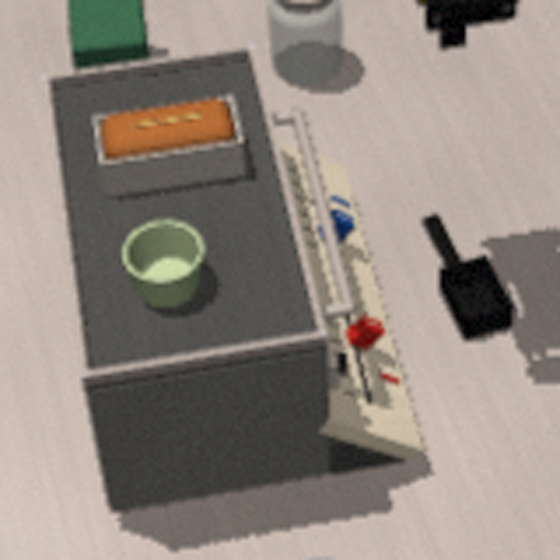

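The pan sits flat inside the lip at crop (170,145), clear of the ramekin at (165,262). The red mark is at crop (390,379) and the blue mark at (341,203). I'll cross-check the marker positions, with the track centres (y = ±90 mm) as the reference.

Run:
```python
from h import *
def hit(n,u,v,h=0):
    d=load(n);H=420;f=H/2/np.tan(np.radians(float(d['vertical_fov']))/2);E=d['extrinsics']
    nrm=np.r_[-.643*OX,.766];p0=np.r_[ow(-.1325,0),.07]+nrm*h
    r=E[:3,:3]@np.array([(u-d['cx'])/f,(v-d['cy'])/f,1]);t=nrm@(p0-E[:3,3])/(nrm@r);w=E[:3,3]+t*r
    q=w[:2]-OO;return (q@OX).round(4),(q@OY).round(4)
c=lambda x,y:(130+x/3.6-.4,85+y/3.132-.4)
for k,p in dict(rmark=(380,402),bmark=(662,429),rt0=(333,366),rt1=(470,378),bt0=(558,387),bt1=(700,399)).items(): print('top',k,hit('top',*c(*p)))
print('top red top',hit('top',*c(419,374),.03),'blue',hit('top',*c(590,390),.03))
s=lambda x,y:(170+x*160/560-.4,150+y*160/560-.4)
for k,p in dict(rmark=(390,379),bmark=(341,203)).items(): print('scene',k,hit('scene',*s(*p)))
print('scene red top',hit('scene',*s(366,327),.03))
# subpixel centroid of marks by saturation in small windows of top
for n,pts in(('top',((235.3,213.1),(313.6,221.7))),('scene',(s(390,379),s(341,203)))):
    C=load(n)['color'].astype(float)
    for i,(u,v) in enumerate(pts):
        u0,v0=int(round(u)),int(round(v));R=4;w=C[v0-R:v0+R+1,u0-R:u0+R+1]
        k=(w[...,0]-w[...,1:].mean(-1)) if i==0 else (w[...,2]-w[...,:2].mean(-1))
        k=np.clip(k-np.percentile(k,60)-8,0,None);vv,uu=np.mgrid[-R:R+1,-R:R+1]
        u,v=u0+(k*uu).sum()/k.sum(),v0+(k*vv).sum()/k.sum();print(n,i,round(u,1),round(v,1),hit(n,u,v))
for zz in(.33,.12):leg([*ow(-.20,.0755),zz],84.05)
```

```text
top rmark (np.float64(-0.1599), np.float64(0.1052))
top bmark (np.float64(-0.1605), np.float64(-0.1211))
top rt0 (np.float64(-0.1343), np.float64(0.1438))
top rt1 (np.float64(-0.1337), np.float64(0.0351))
top bt0 (np.float64(-0.1343), np.float64(-0.0346))
top bt1 (np.float64(-0.1334), np.float64(-0.1465))
top red top (np.float64(-0.1401), np.float64(0.0725)) blue (np.float64(-0.1402), np.float64(-0.0589))
scene rmark (np.float64(-0.1576), np.float64(0.1043))
scene bmark (np.float64(-0.1578), np.float64(-0.1209))
scene red top (np.float64(-0.1403), np.float64(0.0821))
top 0 235.1 211.2 (np.float64(-0.1555), np.float64(0.1057))
top 1 nan nan (np.float64(nan), np.float64(nan))
scene 0 281.1 257.7 (np.float64(-0.1583), np.float64(0.103))
scene 1 266.8 210.1 (np.float64(-0.1541), np.float64(-0.1065))
turn rad 0.001 shift mm [-39.1 130.2  -1.2] = 3 x [-13.   43.4  -0.4]
turn rad 0.001 shift mm [-39.1 130.2 208.8] = 5 x [-7.8 26.  41.8]<stdin>:20: RuntimeWarning: invalid value encountered in scalar divide
```

The track centres come out at +89.5 and -90.5 mm, so the oven frame is good to about 0.5 mm. The red target is y = +105 and the blue target is y = -121. Moving in front of the red slider.

Request:
{"api": "drive_tool", "payload": {
  "moves": [
    {"delta_pos": [-10, 33, 0], "turn": 0, "claw": 0.5},
    {"delta_pos": [-13, 45, 0], "turn": 0, "claw": 0.5},
    {"delta_pos": [-16, 52, 0], "turn": 0, "claw": 0.5},
    {"delta_pos": [0, 0, 30], "turn": 0, "claw": 0.5},
    {"delta_pos": [0, 0, 45], "turn": 0, "claw": 0.5},
    {"delta_pos": [0, 0, 45], "turn": 0, "claw": 0.5},
    {"delta_pos": [0, 0, 45], "turn": 0, "claw": 0.5},
    {"delta_pos": [0, 0, 40], "turn": 0, "claw": 0.5},
    {"delta_pos": [0, 0, 30], "turn": 0, "claw": 0.5},
    {"delta_pos": [0, 0, 20], "turn": 0, "claw": 0.5},
    {"delta_pos": [0, 0, 0], "turn": 0, "claw": 0.5},
    {"delta_pos": [0, 0, 0], "turn": 0, "claw": 0.5}
  ]
}}

```text
time_s: 16.48
tcp_pos: [0.4533, 0.106, 0.0735]
ee_rot: [[-0.995, 0.103, 0.001], [0.103, 0.995, 0.0], [-0.001, 0.0, -1.0]]
wrist_force: [-0.8, 1.0, -0.3]
gripper_width: 0.499
gripper_force: 0.0
```

Run:
```python
from h import *
s=monitor.sense();print(s['time_s'],s['tcp_pos'],s['wrist_force'],s['gripper_width'])
q=s['tcp_pos'][:2]-OO;print(q@OX,q@OY); leg([*ow(-.17,.0755),.066],84.05)
```

```text
16.475 [0.45331098 0.10595409 0.07345186] [-0.82375748  0.98598666 -0.33990597] 0.49881542331166
-0.19960973422744968 0.07566148789551497
turn rad 0.001 shift mm [-29.6  -0.2   7.5] = 1 x [-29.6  -0.2   7.5]
```

Request:
{"api": "drive_tool", "payload": {
  "moves": [
    {"delta_pos": [-10, 0, 7.5], "turn": 0, "claw": 0.5},
    {"delta_pos": [-10, 0, 0], "turn": 0, "claw": 0.5},
    {"delta_pos": [-7, 0, 0], "turn": 0, "claw": 0.5},
    {"delta_pos": [-3, 0, 0], "turn": 0, "claw": 0.5},
    {"delta_pos": [-1.5, 0, 0], "turn": 0, "claw": 0.5},
    {"delta_pos": [-1.5, 0, 0], "turn": 0, "claw": 0.5},
    {"delta_pos": [0, 0, 0], "turn": 0, "claw": 0.5}
  ]
}}

```text
time_s: 17.35
tcp_pos: [0.485, 0.1022, 0.0656]
ee_rot: [[-0.995, 0.103, 0.0], [0.103, 0.995, 0.0], [-0.0, 0.0, -1.0]]
wrist_force: [-0.5, -0.1, -0.9]
gripper_width: 0.494
gripper_force: 0.0
```

Request:
{"api": "drive_tool", "payload": {
  "moves": [
    {"delta_pos": [-1, 0, 0], "turn": 0, "claw": 0.5},
    {"delta_pos": [-1, 0, 0], "turn": 0, "claw": 0.5},
    {"delta_pos": [0, 0, 0], "turn": 0, "claw": 0.5}
  ]
}}

```text
time_s: 17.73
tcp_pos: [0.4871, 0.102, 0.0656]
ee_rot: [[-0.995, 0.103, 0.0], [0.103, 0.995, 0.0], [-0.0, 0.0, -1.0]]
wrist_force: [-0.1, -0.4, -0.1]
gripper_width: 0.5
gripper_force: 0.0
```

Request:
{"api": "drive_tool", "payload": {
  "moves": [
    {"delta_pos": [0, 0, 0], "turn": 0, "claw": 0.3},
    {"delta_pos": [0, 0, 0], "turn": 0, "claw": 0.25},
    {"delta_pos": [0, 0, 0], "turn": 0, "claw": 0.2},
    {"delta_pos": [0, 0, 0], "turn": 0, "claw": 0.16},
    {"delta_pos": [0, 0, 0], "turn": 0, "claw": 0.16},
    {"delta_pos": [0, 0, 0], "turn": 0, "claw": 0.16}
  ]
}}

```text
time_s: 18.48
tcp_pos: [0.4869, 0.1018, 0.0655]
ee_rot: [[-0.995, 0.103, -0.0], [0.103, 0.995, -0.0], [0.0, -0.0, -1.0]]
wrist_force: [1.3, -2.0, 0.4]
gripper_width: 0.165
gripper_force: 11.0
```

Request:
{"api": "drive_tool", "payload": {
  "moves": [
    {"delta_pos": [0, 2, 0], "turn": 0, "claw": 0.15},
    {"delta_pos": [0, 3, 0], "turn": 0, "claw": 0.15},
    {"delta_pos": [0, 4, 0], "turn": 0, "claw": 0.15},
    {"delta_pos": [0, 4, 0], "turn": 0, "claw": 0.15},
    {"delta_pos": [0, 4, 0], "turn": 0, "claw": 0.15},
    {"delta_pos": [0, 4, 0], "turn": 0, "claw": 0.15},
    {"delta_pos": [0, 4, 0], "turn": 0, "claw": 0.15},
    {"delta_pos": [0, 3, 0], "turn": 0, "claw": 0.15},
    {"delta_pos": [0, 2, 0], "turn": 0, "claw": 0.15},
    {"delta_pos": [0, 0, 0], "turn": 0, "claw": 0.15},
    {"delta_pos": [0, 0, 0], "turn": 0, "claw": 0.15}
  ]
}}

```text
time_s: 19.85
tcp_pos: [0.4902, 0.1321, 0.0656]
ee_rot: [[-0.995, 0.103, 0.0], [0.103, 0.995, 0.001], [-0.0, 0.001, -1.0]]
wrist_force: [-1.8, 0.4, 1.8]
gripper_width: 0.153
gripper_force: 16.9
```

Run:
```python
from h import *
s=monitor.sense();print(s['time_s'],s['tcp_pos'],s['wrist_force'],s['gripper_width'],s['gripper_force'])
q=s['tcp_pos'][:2]-OO;print(q@OX,q@OY)
d=cap('scene');T=cap('top')
a=cv2.resize(d['color'][170:290,230:330],(480,576),interpolation=cv2.INTER_CUBIC); save('s4.png',a)
```

```text
19.85 [0.49017698 0.13212198 0.06559072] [-1.8403857   0.43479855  1.84461328] 0.153081275978491 16.903715170919895
-0.16565643048135417 0.10551107841892636
```

View pics/s4.png

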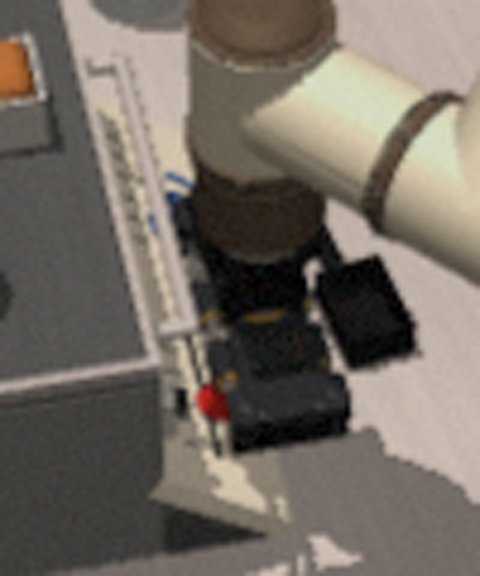

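The slider at crop (212,402) followed the gripper. Releasing, backing away and checking.

Request:
{"api": "drive_tool", "payload": {
  "moves": [
    {"delta_pos": [0, 0, 0], "turn": 0, "claw": 0.25},
    {"delta_pos": [0, 0, 0], "turn": 0, "claw": 0.35},
    {"delta_pos": [0, 0, 0], "turn": 0, "claw": 0.4},
    {"delta_pos": [10, 0, 0], "turn": 0, "claw": 0.4},
    {"delta_pos": [20, 0, 0], "turn": 0, "claw": 0.4},
    {"delta_pos": [10, 0, -30], "turn": 0, "claw": 0.5},
    {"delta_pos": [0, -40, -45], "turn": 0, "claw": 0.5},
    {"delta_pos": [0, -50, -45], "turn": 0, "claw": 0.5},
    {"delta_pos": [0, -50, 0], "turn": 0, "claw": 0.5},
    {"delta_pos": [0, -50, 0], "turn": 0, "claw": 0.5},
    {"delta_pos": [0, -40, 0], "turn": 0, "claw": 0.5},
    {"delta_pos": [0, 0, 0], "turn": 0, "claw": 0.5}
  ]
}}

```text
time_s: 21.45
tcp_pos: [0.4257, -0.091, 0.1822]
ee_rot: [[-0.994, 0.107, -0.001], [0.107, 0.994, 0.0], [0.001, 0.0, -1.0]]
wrist_force: [-0.1, 0.6, 0.1]
gripper_width: 0.495
gripper_force: 0.0
```

Run:
```python
from h import *
s=monitor.sense();print(s['time_s'],s['tcp_pos'],s['wrist_force'],s['gripper_width'])
d=cap('scene');T=cap('top')
a=cv2.resize(T['color'][185:235,205:285],None,fx=5.9,fy=5.9,interpolation=cv2.INTER_CUBIC)
b=cv2.resize(d['color'][215:275,250:310],None,fx=5,fy=5,interpolation=cv2.INTER_CUBIC)
o=np.zeros((600,480,3),np.uint8);o[:295,:472]=a;o[300:600,:300]=b;save('s5.png',o)
```

```text
21.45 [ 0.42569033 -0.0910033   0.18215044] [-0.07148104  0.61748522  0.10108145] 0.49543811335734367
```

View pics/s5.png

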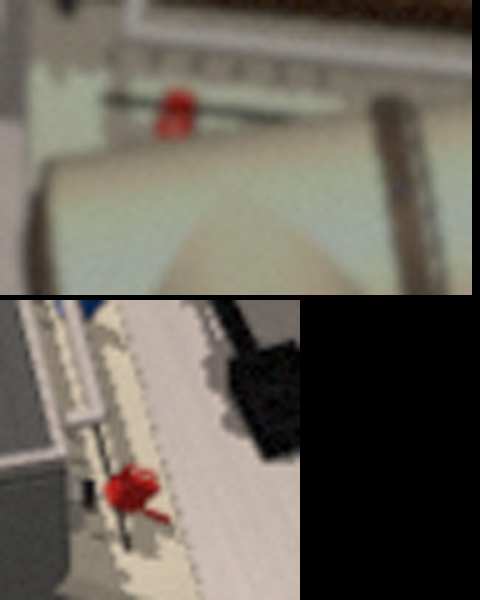

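The scene view (lower crop) shows the red slider at (132,490) in line with its mark at (157,517). A numeric check from both cameras follows, plus the blue approach.

Run:
```python
from h import *
for n in('top','scene'):
    d=load(n);P=cloud(d);q=P[...,:2]-OO;X=q@OX;Y=q@OY;Z=P[...,2];nd=(X+.1325)*-.643+(Z-.07)*.766
    hsv=cv2.cvtColor(d['color'],cv2.COLOR_RGB2HSV).astype(int)
    m=((hsv[...,0]<8)|(hsv[...,0]>172))&(hsv[...,1]>110)&(abs(X+.145)<.03)&(nd>.018)&(nd<.04)&(Y>.05)&(Y<.16)
    print(n,m.sum(),Y[m].mean().round(4),np.percentile(Y[m],[5,95]).round(4))
s=monitor.sense();q=s['tcp_pos'][:2]-OO;print(q@OX,q@OY)
b=leg([*ow(-.20,-.058),.12],84.05);b=leg([*ow(-.20,-.058),.066],84.05,b);leg([*ow(-.165,-.058),.066],84.05,b)
```

```text
top 31 0.1052 [0.0985 0.1118]
scene 45 0.1096 [0.1003 0.1166]
-0.2060493240656595 -0.12135307235370772
turn rad -0.0 shift mm [-6.1 63.4 62.3] = 2 x [-3.  31.7 31.1]
turn rad -0.0 shift mm [ 0.  0. 54.] = 2 x [ 0.  0. 27.]
turn rad -0.0 shift mm [-35.  -0.   0.] = 1 x [-35.  -0.   0.]
```

The red slider sits at about 105.3 mm against its mark at 105 mm. Now blue.

Request:
{"api": "drive_tool", "payload": {
  "moves": [
    {"delta_pos": [-3, 31.7, 20], "turn": 0, "claw": 0.5},
    {"delta_pos": [-3, 31.7, 42], "turn": 0, "claw": 0.5},
    {"delta_pos": [0, 0, 35], "turn": 0, "claw": 0.5},
    {"delta_pos": [0, 0, 19], "turn": 0, "claw": 0.5},
    {"delta_pos": [-10, 0, 0], "turn": 0, "claw": 0.5},
    {"delta_pos": [-15, 0, 0], "turn": 0, "claw": 0.5},
    {"delta_pos": [-5, 0, 0], "turn": 0, "claw": 0.5},
    {"delta_pos": [-2, 0, 0], "turn": 0, "claw": 0.5},
    {"delta_pos": [-1, 0, 0], "turn": 0, "claw": 0.5},
    {"delta_pos": [-1, 0, 0], "turn": 0, "claw": 0.5},
    {"delta_pos": [-1, 0, 0], "turn": 0, "claw": 0.5},
    {"delta_pos": [0, 0, 0], "turn": 0, "claw": 0.5}
  ]
}}

```text
time_s: 23.05
tcp_pos: [0.4743, -0.0305, 0.0664]
ee_rot: [[-0.995, 0.103, -0.0], [0.103, 0.995, -0.0], [0.0, -0.0, -1.0]]
wrist_force: [-0.8, 0.9, -0.2]
gripper_width: 0.494
gripper_force: 0.0
```

Request:
{"api": "drive_tool", "payload": {
  "moves": [
    {"delta_pos": [0, 0, 0], "turn": 0, "claw": 0.3},
    {"delta_pos": [0, 0, 0], "turn": 0, "claw": 0.25},
    {"delta_pos": [0, 0, 0], "turn": 0, "claw": 0.2},
    {"delta_pos": [0, 0, 0], "turn": 0, "claw": 0.16},
    {"delta_pos": [0, 0, 0], "turn": 0, "claw": 0.16},
    {"delta_pos": [0, 0, 0], "turn": 0, "claw": 0.16}
  ]
}}

```text
time_s: 23.8
tcp_pos: [0.4743, -0.0306, 0.0664]
ee_rot: [[-0.995, 0.103, -0.0], [0.103, 0.995, -0.0], [0.0, -0.0, -1.0]]
wrist_force: [0.7, -2.0, 0.2]
gripper_width: 0.163
gripper_force: 18.9
```

Run:
```python
from h import *
s=monitor.sense();print(s['time_s'],s['tcp_pos'],s['wrist_force'],s['gripper_width'],s['gripper_force'])
q=s['tcp_pos'][:2]-OO;print(q@OX,q@OY); leg([*ow(-.165,-.121),.066],84.05)
```

```text
23.8 [ 0.47428051 -0.03060466  0.0663598 ] [ 0.71755372 -2.01085667  0.19603235] 0.16341790103075596 18.891470697708428
-0.16459230286241702 -0.05798530292705629
turn rad 0.001 shift mm [  0.4 -63.    0.4] = 2 x [  0.2 -31.5   0.2]
```

Request:
{"api": "drive_tool", "payload": {
  "moves": [
    {"delta_pos": [0, -3, 0], "turn": 0, "claw": 0.15},
    {"delta_pos": [0, -6, 0], "turn": 0, "claw": 0.15},
    {"delta_pos": [0, -7, 0], "turn": 0, "claw": 0.15},
    {"delta_pos": [0, -7, 0], "turn": 0, "claw": 0.15},
    {"delta_pos": [0, -7, 0], "turn": 0, "claw": 0.15},
    {"delta_pos": [0, -7, 0], "turn": 0, "claw": 0.15},
    {"delta_pos": [0, -7, 0], "turn": 0, "claw": 0.15},
    {"delta_pos": [0, -7, 0], "turn": 0, "claw": 0.15},
    {"delta_pos": [0, -6, 0], "turn": 0, "claw": 0.15},
    {"delta_pos": [0, -4, 0], "turn": 0, "claw": 0.15},
    {"delta_pos": [0, -2, 0], "turn": 0, "claw": 0.15},
    {"delta_pos": [0, 0, 0], "turn": 0, "claw": 0.15}
  ]
}}

```text
time_s: 25.3
tcp_pos: [0.4676, -0.0934, 0.0663]
ee_rot: [[-0.995, 0.103, -0.001], [0.103, 0.995, -0.0], [0.0, -0.0, -1.0]]
wrist_force: [-1.0, -0.9, 1.0]
gripper_width: 0.161
gripper_force: 28.7
```

Run:
```python
from h import *
s=monitor.sense();print(s['time_s'],s['wrist_force'],s['gripper_width'],s['gripper_force'])
q=s['tcp_pos'][:2]-OO;print(q@OX,q@OY)
```

```text
25.3 [-0.95547613 -0.85477311  0.99035383] 0.16081979394573484 28.723038621246815
-0.1647272349482614 -0.1211828509128047
```

Request:
{"api": "drive_tool", "payload": {
  "moves": [
    {"delta_pos": [0, 0, 0], "turn": 0, "claw": 0.25},
    {"delta_pos": [0, 0, 0], "turn": 0, "claw": 0.35},
    {"delta_pos": [0, 0, 0], "turn": 0, "claw": 0.4},
    {"delta_pos": [10, 0, 0], "turn": 0, "claw": 0.4},
    {"delta_pos": [20, 0, 0], "turn": 0, "claw": 0.4},
    {"delta_pos": [10, 0, -30], "turn": 0, "claw": 0.5},
    {"delta_pos": [0, -20, -50], "turn": 0, "claw": 0.5},
    {"delta_pos": [0, -50, -50], "turn": 0, "claw": 0.5},
    {"delta_pos": [0, -60, -20], "turn": 0, "claw": 0.5},
    {"delta_pos": [0, -60, 0], "turn": 0, "claw": 0.5},
    {"delta_pos": [0, -60, 0], "turn": 0, "claw": 0.5},
    {"delta_pos": [0, 0, 0], "turn": 0, "claw": 0.5}
  ]
}}

```text
time_s: 26.8
tcp_pos: [0.4014, -0.334, 0.2096]
ee_rot: [[-0.994, 0.109, -0.001], [0.109, 0.994, 0.0], [0.001, 0.0, -1.0]]
wrist_force: [0.3, -0.2, -0.2]
gripper_width: 0.495
gripper_force: 0.0
```

Run:
```python
from h import *
s=monitor.sense();print(s['time_s'],s['tcp_pos'],s['wrist_force'],s['gripper_width'])
d=cap('scene');T=cap('top')
a=cv2.resize(T['color'][90:280,140:350],None,fx=2.2,fy=2.2,interpolation=cv2.INTER_CUBIC)
b=cv2.resize(d['color'][190:280,230:320],None,fx=3.5,fy=3.5,interpolation=cv2.INTER_CUBIC)
c=cv2.resize(T['color'][195:235,215:335],None,fx=3.8,fy=3.8,interpolation=cv2.INTER_CUBIC)
o=np.zeros((600,790,3),np.uint8);o[:a.shape[0],:a.shape[1]]=a;o[:b.shape[0],465:465+b.shape[1]]=b;o[430:430+c.shape[0],:c.shape[1]]=c;save('s6.png',o)
for n,d in(('top',T),('scene',d)):
    P=cloud(d);q=P[...,:2]-OO;X=q@OX;Y=q@OY;Z=P[...,2];nd=(X+.1325)*-.643+(Z-.07)*.766
    hsv=cv2.cvtColor(d['color'],cv2.COLOR_RGB2HSV).astype(int)
    for nm,c in(('red',((hsv[...,0]<8)|(hsv[...,0]>172))&(Y>0)),('blue',(hsv[...,0]>100)&(hsv[...,0]<130)&(Y<0))):
        m=c&(hsv[...,1]>90)&(abs(X+.145)<.03)&(nd>.018)&(nd<.04)&(abs(Y)<.16)
        if m.sum(): print(n,nm,m.sum(),Y[m].mean().round(4),np.percentile(Y[m],[5,95]).round(4))
```

```text
26.8 [ 0.40141827 -0.33398014  0.20956086] [ 0.29676132 -0.2053209  -0.18348586] 0.4950808648040813
top red 56 0.1055 [0.0981 0.1132]
top blue 39 -0.1195 [-0.1257 -0.1136]
scene red 40 0.1099 [0.1012 0.1171]
scene blue 24 -0.1173 [-0.1249 -0.1096]
```

View pics/s6.png

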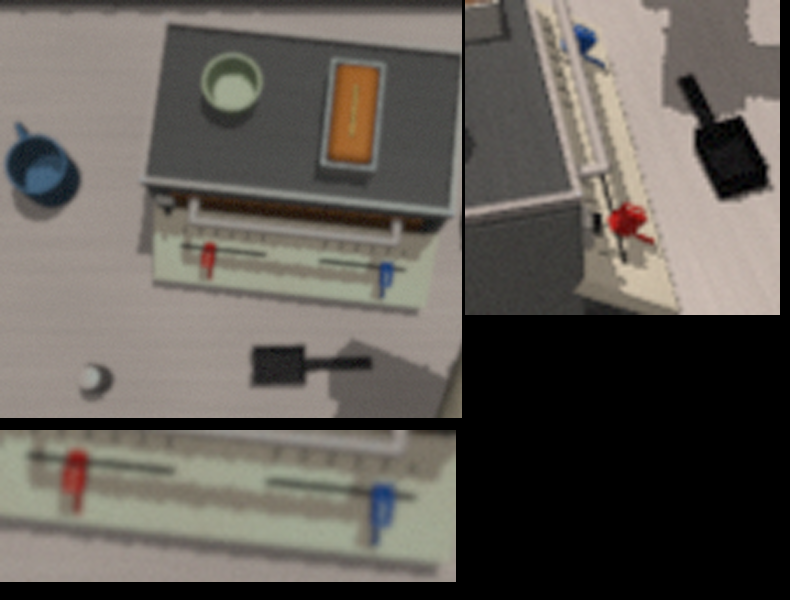

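The final pictures show both sliders in line with their marks: red block (75,470) over mark (77,500), blue block (382,502) over mark (375,530). Those offsets match the oven's yaw plus parallax. The pan is flat in the tray beside the ramekin, and everything else in view is undisturbed.

```bash
python3 -c "
from station import ticket; print(ticket.finish_job())"
```

```text
the job is handed in; nothing more can be done
None
```

Job handed in at 26.8 s: the loaf pan is flat in the tray beside the ramekin and both sliders are within about 1 mm of their marks, red first; on the first pan grasp I descended too far and the fingertips pressed on the counter with about 63 N before I backed off and gripped again.

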